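# Find the pump set's soft foot with a slotted shim

### The arm

A 6-joint arm with a two-finger parallel gripper is mounted at the origin on the work surface. World frame = base frame: x ahead of the robot, y to its left, z up, the work surface at z = 0. Lengths are in mm, angles in rad, forces in N, time in s.
With the tool pointing down it reaches from about 350 to 875 mm from the base axis. Payload 4.2 kg.
Tool frame: the origin (TCP) lies at the very end of the fingers, on their centre line; the grasp point (between the pads) lies 19 mm behind it; z points along the fingers, y is the line along which they close (so a half turn about z gives the same grasp; the last joint's range is limited). The gripper opens to 85 mm and grips with 20 to 120 N. Pads are 22 mm wide; open, the fingers measure 114 mm over their backs; the gripper's body (76 mm by 85 mm) begins 54 mm behind the grasp point. The pads swing forward as they close: fully open they stand 13 mm farther back than shut.
Start: joints at [1.598, 0.385, 0.008, 0, -1.194, -0.259], TCP at [143.55, 608.27, 231.312] pointing down, gripper open.
Joint ranges: [-3.14, 3.14], [-1.21, 2.06], [-1.07, 1.41], [-3.16, 2.05], [-2.99, -0.16], [-3.1, 3.1]. Speed limits (rad/s): [2.79, 2.79, 3.14, 3.14, 3.14, 3.14].

### API

Orientations are given as a unit quaternion [x, y, z, w].
In Python, from bench import arm gives the robot as it stands.
- The arm moves only by the tool servo_tool, never from a script. Its argument "rows" is a list that holds one entry, the list of rows, each a list of 7 numbers: the finger opening in mm, from 0 to 85.4, then the shift along the tool's x, y, z in mm, then the turn, a rotation vector about the tool's x, y, z in rad. A call has 1 to 10 rows; each row is the pose to reach, as a shift and turn from the pose commanded when the call began, along the tool's axes at that moment; what a row does not reach only later rows make up. A row lasts 1/8 s, in which the tool goes at most 62.5 mm and 10.7 degrees, less where a joint would pass 70% of its speed; a pose out of reach is approached as far as the arm can. A call with a gripper value outside its range is refused whole. The fingers move at their own pace and stop on an object; the grip force is fixed at half the most. Time passes only in rows, so rows that repeat a pose let the fingers close. It gives the time, the measured TCP pose, the force, the opening and the grip force at its end, in the units of the state.
- arm.read_state(): the state, without advancing time (a new reading comes with each control period).
- arm.get_image(name): name is "scene" or "top" or "wrist"; returns the picture (384x512x3 uint8, red, green, blue); there is no depth.
- arm.camera_params(name): a dict with "intrinsics" (3x3 intrinsics, pixels), "R" (3x3) and "t" (3): a world point X has camera coordinates R X + t. Camera axes: x right, y down, z forward; pixel columns grow to the right and rows downward; lengths in mm; the calibration is good to about 2 mm. The wrist camera is an equidistant fisheye: a pixel r from the principal point sees the ray r / f radians off the axis. A picture is of the moment at which its call begins: read the wrist's pose just before it. camera_params takes no time and is no camera call; for the wrist camera it gives the pose at the moment of the call.
- arm.job_done(): hands the job in; it is judged then, once.
The state is a dict: "clock": time; "joints": joint angles; "joint_vel": joint speeds; "joint_efforts": joint torques, N m; "position": TCP position; "ee_rot": TCP orientation; "contact_force": force on the tool from outside, world axes, zero at the start; "wrist_torque": the same for the moment, N m; "gripper_width": finger opening in mm; "grasp_force": force on a finger pad.
Only numpy, scipy, OpenCV 4.12 (cv2) and the standard library are available. Lean on these libraries where they do the work, as an engineer would, in place of code of your own. Each camera call takes 0.05 s, during which the arm holds its last target. There are 200 camera calls.

### The job

One of the four feet along the right-hand side of the vacuum pump set (as the robot faces it) does not stand down on its bedplate. Take the slotted shim by its orange grip, lay its blade flat on the bedplate and slide it gently under the feet by feel, backing out wherever it jams rather than forcing it, until you find the foot that lets it in; push it fully home around that foot's bolt, let go and leave it lying there. Leave everything else on the bench where it is.

Things in the scene. Friction and masses are not known exactly. Their poses are not given: they have to be found in the camera images.
- shim_grip (a point): centre of the orange grip of the slotted shim (the feeler blade), a block 60 long x 16 wide x 34 high, underside level with the blade's: this point is 17 above what the shim lies on. Own axes: x along the shim towards the slotted end, y across the 16 mm width (squeeze here), z up. Whole shim 146 long, 0.1 to 0.2 kg.
- blade: steel blade of the shim, rigid with the grip, axes as shim_grip, origin on the underside 43 ahead (+x) of shim_grip. 3 thick, 40 wide, from 30 to 116 ahead of shim_grip; the front 26 are two round-ended prongs 11 wide either side of an open slot 18 wide. It slides in with a few newtons. Over 45 N of contact on the blade, above and below together, counts as forced: in a jam a push of some 12 N.
- shim_seat (a point): point in the slot of the shim, half-way through the blade's thickness (1.5 above its underside), 94 mm ahead of shim_grip and 22 mm behind the prong tips: the bolt's axis passes here when the bolt touches the closed end of the slot. Axes as shim_grip.
- pumpset: aluminium vacuum pump and blue motor on a grey bedplate, fixed. Origin: centre of the bedplate's underside; x along the shaft from pump to motor, z up. Bedplate 400 (x) x 264 (y) x 12 thick, top 12 above the bench; 195 tall in all. Four feet stand along its -y side, toes 82 from the shaft line; the bodies above reach 59 from it. Which foot is soft changes and cannot be seen from outside.
- foot1 (a point): bolt axis of the pump's foot nearest the robot, at bedplate-top level. Axes as pumpset. The feet are alike and 60 to 73 mm apart: each 44 wide (x), 18 tall, toe (open edge) 32 mm to -y of the bolt axis, shank 8 in diameter. The shim goes in towards +y, flat on the bedplate.
- foot2 (a point): bolt axis of the pump's second foot, as foot1. Every toe is undercut alike: the opening is 8 high at the edge and narrows by 0.33 mm per mm. Under a foot that stands down it closes, and the 3 mm blade jams with its prong tips about 15 mm past the toe edge.
- foot3 (a point): bolt axis of the motor's foot next to the pump, as foot1. Under the soft foot (any one of the four) the opening stays 5.5 high right through, and the prong tips go 54 mm past the toe edge until the closed end of the slot meets the bolt.
- foot4 (a point): bolt axis of the motor's rear foot, farthest from the robot, as foot1.
- spanner: steel open-ended spanner, 170 mm long, lying on the bench; not needed, leave it where it is. Origin: underside middle.
- shim_pack: stack of plain steel shims, 50 x 50 x 12 mm, no grip; not needed, leave it where it is. Origin: underside middle.
- wash_bottle: clear plastic bottle, 62 mm across, 150 mm tall; not needed, leave it where it is. Origin: underside middle.
- jar: amber jar, 68 mm across, 85 mm tall; not needed, leave it where it is. Origin: underside middle.
- torch: black torch standing on its lens end, 125 mm tall; not needed, leave it where it is. Origin: underside middle.
- battery: black and yellow drill battery, 75 x 115 x 62 mm; not needed, leave it where it is. Origin: underside middle.
Things that resemble listed ones, but are neither listed nor needed, are in the scene too. What is shaped like the part that bears shim_grip but pink is not meant.

How it is judged:
By the outcome, as a careful person would: the job done as asked, in the order asked, and still so for the second after the job is handed in, with the robot touching nothing.
It also fails if it takes over 72 s, if anything falls off the work surface, if the arm or the gripper's body presses on something with over 40 N, if the wrist force passes 120 N, or if a joint passes its speed limit or range.

## Working session

There is one attempt and no reset: what is moved stays moved. The work goes in short steps, Python scripts to look and compute and a tool call to move; the robot and the scene stay as the last step left them, time stands still between calls to the robot, and variables do not carry over. Pictures are saved under pics/ and viewed, at most 10 in all, crops included, and the job is handed in when it is done.

Besides the shell and the picture viewer there is one more tool, called after "Call:" in YAML: its name, and indented under it one key for each argument. servo_tool: Moves the arm, as the interface text tells. Its arguments: {"type":"object","properties":{"rows":{"type":"array"}},"required":["rows"]}

```bash
mkdir -p pics; cat > h.py <<'E'
import numpy as np,cv2
from bench import arm
from scipy.spatial.transform import Rotation as Ro
def ray(p,uv,wrist=False):
    K=np.array(p["intrinsics"]);R=np.array(p["R"]);t=np.array(p["t"])
    x=(uv[0]-K[0,2])/K[0,0];y=(uv[1]-K[1,2])/K[1,1]
    if wrist:
        r=np.hypot(x,y); s=np.sin(r)/r if r>1e-9 else 1; d=np.array([x*s,y*s,np.cos(r)])
    else: d=np.array([x,y,1.])
    return -R.T@t, R.T@d
def onz(p,uv,z,wrist=False):
    o,d=ray(p,uv,wrist); return o+d*(z-o[2])/d[2]
def proj(p,X):
    K=np.array(p["intrinsics"]);c=np.array(p["R"])@X+np.array(p["t"]);return (K@(c/c[2]))[:2]
def save(n,im): cv2.imwrite("pics/"+n,im[:,:,::-1])
E
python3 - <<'E'
from h import *
a=arm.get_image("top");b=arm.get_image("scene");
save("both.png",np.hstack([a,b])[:, :]) ; save("top.png",a); save("scene.png",b)
print(arm.camera_params("top"),arm.camera_params("scene"),arm.read_state())
E
```

```text
{'intrinsics': array([[431.08206283,   0.        , 256.95187807],
       [  0.        , 431.08206283, 185.68155563],
       [  0.        ,   0.        ,   1.        ]]), 'R': array([[-0.02269266, -0.99966287, -0.01261725],
       [-0.99896568,  0.02317064, -0.03912417],
       [ 0.03940333,  0.01171637, -0.99915469]]), 't': array([-135.13313498,  508.97815823, 1357.69638264])} {'intrinsics': array([[351.98207925,   0.        , 253.6032654 ],
       [  0.        , 351.98207925, 194.94506675],
       [  0.        ,   0.        ,   1.        ]]), 'R': array([[ 0.69269156,  0.72098639,  0.01889508],
       [ 0.52213776, -0.48322944, -0.70275278],
       [-0.49754453,  0.49665675, -0.71118318]]), 't': array([-248.92353526, -308.19567891, 1360.7817275 ])} {'clock': 0.1, 'joints': array([ 1.59757798e+00,  3.85519143e-01,  6.76623708e-03, -4.30060809e-04,
       -1.19402259e+00, -2.58569288e-01]), 'joint_vel': array([ 0.00023082, -0.00109742,  0.00304378,  0.00209043, -0.00078664,
       -0.00087885]), 'joint_efforts': array([-8.46621879e-04, -3.93318200e+01,  1.88931459e+01,  4.19808447e+00,
       -2.63875496e-03,  3.05584571e-06]), 'position': array([143.45708953, 607.77558907, 230.30934785]), 'ee_rot': array([ 9.93282145e-01, -1.15713275e-01, -5.71276117e-05,  1.00794683e-03]), 'contact_force': array([-0.23832548, -1.10472322,  0.20174197]), 'wrist_torque': array([-0.00519892,  0.0456298 ,  0.03487161]), 'grasp_force': 0.0, 'gripper_width': 85.57855345375944}
```

View pics/top.png

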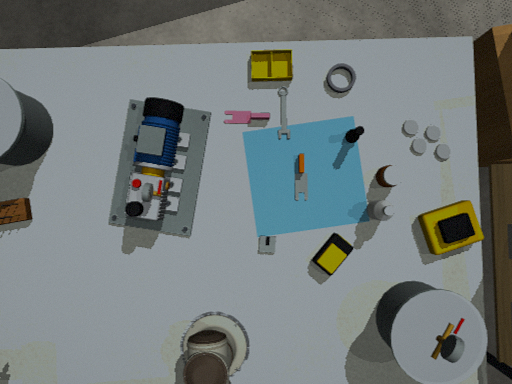

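View pics/scene.png

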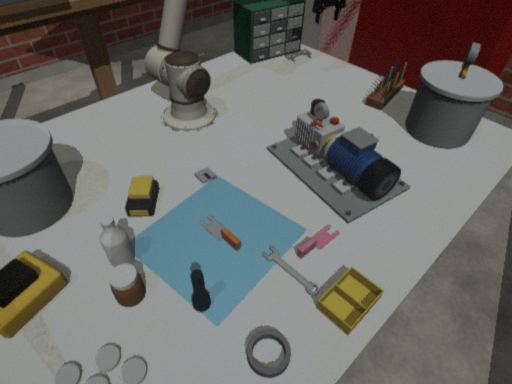

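The top view shows the orange shim at (301,163) with its prongs pointing down the image (-x), and a pink lookalike at (246,117). The pumpset bedplate has corners near (131,99), (212,113), (189,237) and (109,223), and its feet are on the right side.

```bash
python3 - <<'E'
from h import *
a=cv2.imread("pics/top.png");p=arm.camera_params("top")
hsv=cv2.cvtColor(a,cv2.COLOR_BGR2HSV)
m=cv2.inRange(hsv,(5,150,120),(18,255,255)); m[:, :280]=0;m[:,330:]=0;m[:140]=0;m[220:]=0
pts=np.argwhere(m)[:,::-1].astype(np.float32);r=cv2.minAreaRect(pts);print("orange",len(pts),r,onz(p,pts.mean(0),30))
bx=cv2.boxPoints(r);print([onz(p,b,34).round(1).tolist() for b in bx])
# blade: non-blue in mat region
roi=np.zeros(m.shape,np.uint8);roi[140:215,285:318]=1
blue=cv2.inRange(hsv,(85,60,60),(115,255,255))
g=((blue==0)&(roi>0)&(m==0)).astype(np.uint8)
pts2=np.argwhere(g)[:,::-1].astype(np.float32);print("blade",len(pts2),cv2.minAreaRect(pts2),onz(p,pts2.mean(0),3))
c=a[90:245,100:225];cv2.imwrite("pics/c1.png",cv2.resize(c,None,fx=3.8,fy=3.8,interpolation=cv2.INTER_CUBIC))
E
```

```text
orange 71 ((301.5, 162.5), (17.0, 3.0), 90.0) [ 573.78940059 -287.75859758   30.        ]
[[600.5, -283.5, 34.0], [600.3, -292.8, 34.0], [547.2, -291.4, 34.0], [547.4, -282.1, 34.0]]
blade 334 ((301.0, 176.0), (46.0, 12.0), 90.0) [ 517.28475131 -286.0076219     3.        ]
```

View pics/c1.png

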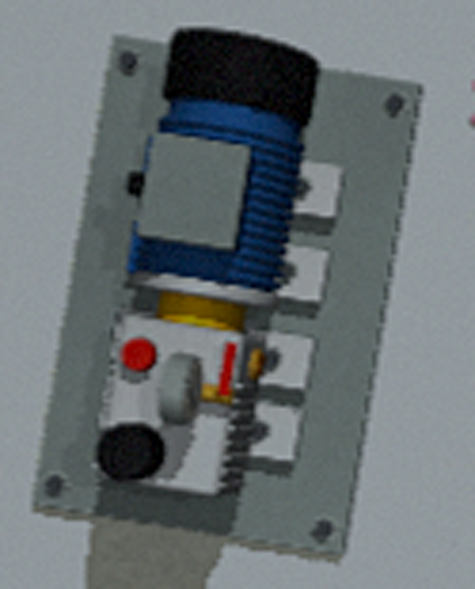

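The crop shows the four toes on the right of the pump bodies. Their midpoints, in crop pixels, are foot1 (295,433), foot2 (307,362), foot3 (322,275) and foot4 (339,192). The corner bolts are at (128,62), (394,104), (321,529) and (54,486).

```bash
cat >> h.py <<'E'
def plan(pos,yaw_deg,st=None):
    "shift (tool axes) and turn to a tool-down pose with tool x at yaw_deg"
    st=st or arm.read_state(); R=Ro.from_quat(st["ee_rot"])
    d=R.inv().apply(np.array(pos)-st["position"])
    y=np.radians(yaw_deg); T=Ro.from_matrix(np.array([[np.cos(y),np.sin(y),0],[np.sin(y),-np.cos(y),0],[0,0,-1.]]))
    print("shift",d.round(1),"turn",(R.inv()*T).as_rotvec().round(4))
def rep():
    s=arm.read_state();R=Ro.from_quat(s["ee_rot"]).as_matrix()
    print("t",round(s["clock"],2),"j",s["joints"].round(3),"pos",s["position"].round(1),"yaw",np.degrees(np.arctan2(R[1,0],R[0,0])).round(2),"z",R[:,2].round(4),"F",s["contact_force"].round(1),"w",round(s["gripper_width"],1),"g",round(s["grasp_force"],1))
E
python3 - <<'E'
from h import *
p=arm.camera_params("top")
f=lambda c:(100+(c[0]+.5)/3.8-.5,90+(c[1]+.5)/3.8-.5)
cor=np.array([onz(p,f(c),12) for c in [(113,37),(421,86),(345,555),(35,510)]])
bo=np.array([onz(p,f(c),16) for c in [(128,62),(394,104),(321,529),(54,486)]])
for q in (cor,bo):
    print(q.round(1).tolist(),q.mean(0).round(1)); 
    for i,j in((2,1),(3,0)): e=q[j]-q[i];print(np.linalg.norm(e).round(1),np.degrees(np.arctan2(e[1],e[0])).round(2))
    for i,j in((1,0),(2,3)): e=q[j]-q[i];print(np.linalg.norm(e).round(1),np.degrees(np.arctan2(e[1],e[0])).round(2))
toe=np.array([onz(p,f(c),30) for c in [(295,433),(307.5,362),(322,275),(339,192)]]);print(toe.round(1).tolist())
e=toe[3]-toe[0];print(np.degrees(np.arctan2(e[1],e[0])),np.linalg.norm(np.diff(toe,axis=0),axis=1))
plan([590,-285,260],0)
rep()
E
```

```text
[[791.5, 255.2, 12.0], [743.4, -3.7, 12.0], [352.6, 66.7, 12.0], [395.6, 324.9, 12.0]] [570.8 160.8  12. ]
397.0 -10.22
402.0 -9.97
263.4 79.46
261.7 80.55
[[769.0, 241.6, 16.0], [727.9, 18.7, 16.0], [374.8, 85.6, 16.0], [415.3, 307.4, 16.0]] [571.8 163.3  16. ]
359.4 -10.73
359.8 -10.54
226.7 79.55
225.5 79.65
[[454.7, 103.2, 30.0], [512.9, 92.0, 30.0], [584.5, 78.8, 30.0], [653.0, 63.7, 30.0]]
-11.277762571679494 [59.25183127 72.75513415 70.13615888]
shift [639.8 766.3 -28.1] turn [ 2.000e-03  1.000e-04 -2.319e-01]
t 0.1 j [ 1.598  0.386  0.007 -0.    -1.194 -0.259] pos [143.5 607.8 230.3] yaw -13.29 z [-3.e-04 -2.e-03 -1.e+00] F [-0.2 -1.1  0.2] w 85.6 g 0.0
```

Call:
servo_tool:
  rows:
    - [[85,0,0,-40,0,0,0],[85,40,48,-40,0,0,-0.1],[85,80,96,-40,0,0,-0.23],[85,120,144,-40,0,0,-0.23],[85,160,192,-40,0,0,-0.23],[85,200,240,-40,0,0,-0.23],[85,240,288,-40,0,0,-0.23],[85,280,336,-40,0,0,-0.23],[85,320,384,-40,0,0,-0.23],[85,360,432,-40,0,0,-0.23]]

```text
clock: 1.35
position: [394.9, 103.2, 271.4]
ee_rot: [1.0, -0.001, 0.0, -0.0]
contact_force: [1.2, 1.3, 0.5]
gripper_width: 85.2
grasp_force: 0.0
```

```bash
python3 - <<'E'
from h import *
rep(); plan([570,-280,230],0)
E
```

```text
t 1.35 j [ 0.658 -0.029 -0.408 -0.    -1.191  0.912] pos [394.9 103.2 271.4] yaw -0.07 z [ 5.e-04  5.e-04 -1.e+00] F [1.2 1.3 0.5] w 85.2 g 0.0
shift [175.5 383.   41.3] turn [-0.0005 -0.0005 -0.0012]
```

Call:
servo_tool:
  rows:
    - [[85,26,56,10,0,0,0],[85,52,112,20,0,0,0],[85,78,168,30,0,0,0],[85,104,224,40,0,0,0],[85,130,280,50,0,0,0],[85,155,335,60,0,0,0],[85,175,380,70,0,0,0],[85,175,383,71,0,0,0]]

```text
clock: 2.35
position: [568.7, -280.7, 197.3]
ee_rot: [1.0, -0.003, -0.002, -0.001]
contact_force: [-1.0, 0.1, -0.3]
gripper_width: 85.0
grasp_force: 0.0
```

```bash
python3 - <<'E'
from h import *
p=arm.camera_params("wrist");rep()
a=arm.get_image("wrist");save("w1.png",a);print(p)
hsv=cv2.cvtColor(a,cv2.COLOR_RGB2HSV)
m=cv2.inRange(hsv,(4,140,80),(18,255,255))
n,l,s,c=cv2.connectedComponentsWithStats(m)
for i in range(1,n):
    if s[i,4]>60: print(s[i],c[i].round(1),onz(p,c[i],30,True).round(1))
E
```

```text
t 2.35 j [-0.204  0.426 -0.015 -0.    -1.134  1.769] pos [ 568.7 -280.7  197.3] yaw -0.34 z [-0.0041  0.0011 -1.    ] F [-1.   0.1 -0.3] w 85.0 g 0.0
{'intrinsics': array([[297.31863964,   0.        , 250.33781685],
       [  0.        , 297.31863964, 191.3748025 ],
       [  0.        ,   0.        ,   1.        ]]), 'R': array([[-0.00533098, -0.99998095, -0.00311291],
       [-0.94493566,  0.00401887,  0.32723149],
       [-0.32721275,  0.00468596, -0.94493908]]), 't': array([-276.8176807 ,  508.66143267,  537.13028935])}
[248 140  15  57 790] [255.4 168.1] [ 574.  -285.5   30. ]
[453 180  28  34 301] [463.8 194.2] [ 542.2 -566.8   30. ]
```

View pics/w1.png

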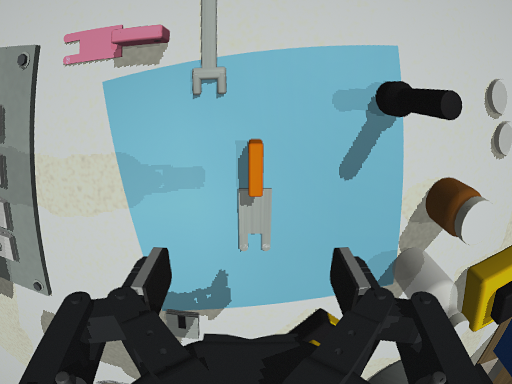

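The wrist view shows the orange grip centred at (255,168). The blade's rear edge runs from (238,188) to (271,188), and the prong tips are at (243,250) and (265,249).

```bash
python3 - <<'E'
from h import *
p=arm.camera_params("wrist");a=cv2.imread("pics/w1.png")
W=lambda u,z:onz(p,u,z,True).round(1)
tip=(W((243,250),3)+W((265.5,249),3))/2; rear=(W((238,188),3)+W((271,188),3))/2
print(tip,rear,np.degrees(np.arctan2(*(tip-rear)[1::-1])))
hsv=cv2.cvtColor(a,cv2.COLOR_BGR2HSV);m=cv2.inRange(hsv,(4,140,80),(18,255,255))
for r in (145,155,165,175,185,192):
    c=np.where(m[r,230:290])[0]+230;v=a[r,c[0]:c[-1]+1,2];print(r,c[0],c[-1],v.tolist(),W((c[0]-.5,r),34)[:2],W((c[-1]+.5,r),34)[:2])
E
```

```text
[ 457.1  -283.35    3.  ] [ 541.9 -283.6    3. ] 179.8310860450443
145 249 262 [167, 198, 205, 204, 204, 203, 204, 203, 204, 204, 204, 204, 206, 190] [ 599.6 -277. ] [ 599.6 -291.6]
155 249 262 [166, 196, 204, 203, 203, 202, 202, 202, 203, 202, 202, 203, 204, 188] [ 588.9 -276.9] [ 588.9 -291.7]
165 249 262 [165, 195, 204, 203, 202, 202, 203, 202, 202, 202, 202, 203, 204, 189] [ 578.  -276.9] [ 578.  -291.8]
175 249 262 [165, 195, 204, 202, 202, 202, 202, 202, 202, 203, 203, 203, 204, 191] [ 566.9 -276.8] [ 566.9 -291.9]
185 249 262 [163, 195, 204, 203, 203, 202, 202, 203, 202, 202, 202, 203, 203, 182] [ 555.7 -276.8] [ 555.6 -292. ]
192 249 262 [162, 194, 204, 202, 202, 202, 202, 202, 203, 203, 202, 203, 201, 175] [ 547.6 -276.7] [ 547.6 -292. ]
```

Call:
servo_tool:
  rows:
    - [[85,3,3,60,0,0,0],[85,3,3,115,0,0,0],[85,3,3,155,0,0,0],[85,3,3,175,0,0,0],[85,3,3,175,0,0,0]]

```text
clock: 3.02
position: [570.7, -279.6, 24.2]
ee_rot: [1.0, -0.0, -0.002, -0.0]
contact_force: [-0.4, 0.3, -0.2]
gripper_width: 85.0
grasp_force: 0.0
```

```bash
python3 - <<'E'
from h import *
rep(); plan([572.5,-284.2,6],0)
E
```

```text
t 3.02 j [-0.202  0.607 -0.193 -0.    -0.775  1.772] pos [ 570.7 -279.6   24.2] yaw -0.02 z [-0.0037  0.001  -1.    ] F [-0.4  0.3 -0.2] w 85.0 g 0.0
shift [ 1.9  4.6 18.2] turn [-0.001   0.0037 -0.0004]
```

Call:
servo_tool:
  rows:
    - [[85,2,4.5,10,0,0,0],[85,2,4.5,17.5,0,0,0],[85,2,4.5,17.5,0,0,0],[0,2,4.5,17.5,0,0,0],[0,2,4.5,17.5,0,0,0],[0,2,4.5,17.5,0,0,0],[0,2,4.5,17.5,0,0,0],[0,2,4.5,17.5,0,0,0],[0,2,4.5,17.5,0,0,0]]

```text
clock: 4.15
position: [574.3, -285.8, 8.2]
ee_rot: [1.0, -0.001, 0.0, 0.0]
contact_force: [0.3, 0.0, 2.4]
gripper_width: 14.7
grasp_force: 59.9
```

```bash
python3 - <<'E'
from h import *
rep()
E
```

```text
t 4.15 j [-0.21   0.634 -0.191  0.    -0.745  1.779] pos [ 574.3 -285.8    8.2] yaw -0.09 z [ 7.e-04 -3.e-04 -1.e+00] F [0.3 0.  2.4] w 14.7 g 59.9
```

Call:
servo_tool:
  rows:
    - [[0,0,0,-25,0,0,0],[0,0,0,-70,0,0,0],[0,-15,-32,-115,0,0,0],[0,-38,-82,-150,0,0,0],[0,-61,-132,-180,0,0,0],[0,-85,-182,-190,0,0,0],[0,-105,-225,-190,0,0,0],[0,-114,-246,-190,0,0,0],[0,-114,-246,-190,0,0,0],[0,-114,-246,-190,0,0,0]]

```text
clock: 5.4
position: [460.5, -39.8, 197.6]
ee_rot: [1.0, -0.001, -0.0, 0.0]
contact_force: [0.3, 0.6, -1.2]
gripper_width: 15.0
grasp_force: 59.3
```

```bash
python3 - <<'E'
from h import *
p=arm.camera_params("wrist");rep();np.savez("p2.npz",K=p["intrinsics"],R=p["R"],t=p["t"])
a=arm.get_image("wrist");save("w2.png",a)
save("w2c.png",cv2.resize(a,None,fx=1.56,fy=1.56,interpolation=cv2.INTER_CUBIC))
E
```

```text
t 5.4 j [ 0.267  0.137 -0.426  0.    -1.009  1.302] pos [460.5 -39.8 197.6] yaw -0.11 z [-3.e-04 -1.e-04 -1.e+00] F [ 0.3  0.6 -1.2] w 15.0 g 59.3
```

View pics/w2c.png

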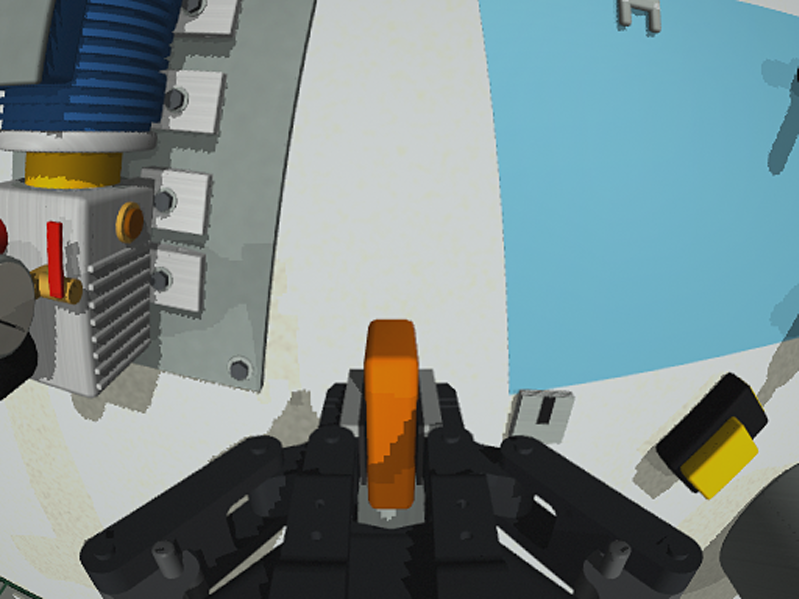

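The wrist view shows the toe top corners (in the 1.56x picture): f1 (205,250)-(200,311), f2 (212,172)-(207,235), f3 (226,72)-(219,132), and the lower corner of f4 at (232,36). The bolt heads are at (161,281), (164,201), (176,99) and (193,6). The bedplate corner is at (262,392).

```bash
python3 - <<'E'
from h import *
z=np.load("p2.npz");p=dict(intrinsics=z["K"],R=z["R"],t=z["t"])
W=lambda u,h:onz(p,((u[0]+.5)/1.56-.5,(u[1]+.5)/1.56-.5),h,True)
toe=[(W(a,30)+W(b,30))/2 for a,b in [((205,250),(200,311)),((212,172),(207,235)),((226,72),(219,132))]]
print([t.round(1).tolist() for t in toe],W((232,36),30).round(1))
bolt=np.array([W(b,34) for b in [(161,281),(164,201),(176,99),(193,6)]]);print(bolt.round(1).tolist())
ed=[W(u,12) for u in [(262,392),(275,261),(288,170),(302,85),(314,5)]];print(np.round(ed,1).tolist())
for q in (np.array(toe),bolt,np.array(ed)):
    f=np.polyfit(q[:,0],q[:,1],1);print(np.degrees(np.arctan(f[0])),f)
th=np.radians(-10.5);ux=np.array([np.cos(th),np.sin(th)]);uy=np.array([-ux[1],ux[0]])
for q in (np.array(toe),bolt,np.array(ed)): print((q[:,:2]@ux).round(1),(q[:,:2]@uy).round(1))
top=np.array([[454.7,103.2],[512.9,92],[584.5,78.8],[653,63.7]]);print(top@ux,top@uy, np.array([571.5,162.3])@uy)
E
```

```text
[[453.8, 100.5, 30.0], [510.9, 88.9, 30.0], [582.0, 75.6, 30.0]] [628.7  68.4  30. ]
[[455.6, 133.8, 34.0], [515.6, 123.3, 34.0], [587.7, 109.3, 34.0], [654.9, 96.9, 34.0]]
[[351.0, 69.2, 12.0], [463.7, 47.2, 12.0], [530.8, 33.9, 12.0], [591.7, 22.6, 12.0], [651.5, 14.3, 12.0]]
-10.990841603142531 [ -0.19421443 188.4412516 ]
-10.548476715008022 [-1.86214324e-01  2.18893173e+02]
-10.502697695359316 [ -0.18538775 133.40771857]
[427.9 486.1 558.5] [181.5 180.5 180.4]
[423.6 484.5 557.9 626.2] [214.6 215.2 214.6 214.6]
[332.6 447.3 515.7 577.6 637.9] [132.  130.9 130.  130.  132.8]
[428.27930024 487.54577374 560.35233406 630.45705167] [184.3343999  183.92805252 183.99715137 181.63313576] 263.7298743163921
```

Call:
servo_tool:
  rows:
    - [[0,-4,0,5,0,0,0.18],[0,-8,0,10,0,0,0.36],[0,-12,0,15,0,0,0.54],[0,-16,0,20,0,0,0.72],[0,-20,0,25,0,0,0.9],[0,-24,0,30,0,0,1.08],[0,-28,0,40,0,0,1.26],[0,-32,-1,50,0,0,1.44],[0,-34,-1,65,0,0,1.62],[0,-34,-1,80,0,0,1.752]]

```text
clock: 6.7
position: [426.6, -39.4, 117.1]
ee_rot: [-0.637, 0.771, 0.0, -0.0]
contact_force: [1.3, 0.2, -1.5]
gripper_width: 15.0
grasp_force: 59.3
```

Call:
servo_tool:
  rows:
    - [[0,0,0,20,0,0,0],[0,0,0,45,0,0,0],[0,0,0,70,0,0,0],[0,0,0,70,0,0,0],[0,0,0,70,0,0,0]]

```text
clock: 7.32
position: [427.3, -38.8, 48.3]
ee_rot: [-0.639, 0.769, -0.0, 0.0]
contact_force: [-0.5, 0.6, -0.8]
gripper_width: 14.9
grasp_force: 59.2
```

```bash
cat >> h.py <<'E'
th=np.radians(-10.5);ux=np.array([np.cos(th),np.sin(th)]);uy=np.array([-ux[1],ux[0]])
FU=[0,426.3,486,559,628.5]
def uv():
    s=arm.read_state();print("u",(s["position"][:2]@ux).round(1),"v",(s["position"][:2]@uy).round(1),"z",s["position"][2].round(1),"Fu,Fv,Fz",(s["contact_force"][:2]@ux).round(1),(s["contact_force"][:2]@uy).round(1),s["contact_force"][2].round(1))
def to(f,v,z):
    plan([*(FU[f]*ux+v*uy),z],-100.5)
E
python3 - <<'E'
from h import *
rep();uv();to(1,52,26)
E
```

```text
t 7.33 j [ 0.291  0.303 -0.693  0.001 -0.575 -0.475] pos [427.3 -38.8  48.3] yaw -100.52 z [ 8.e-04 -1.e-04 -1.e+00] F [-0.5  0.6 -0.8] w 14.9 g 59.2
u 427.2 v 39.7 z 48.3 Fu,Fv,Fz -0.6 0.5 -0.8
shift [-12.3   0.9  22.3] turn [-0.0008  0.0001 -0.0004]
```

Call:
servo_tool:
  rows:
    - [[0,-6,1,12,0,0,0],[0,-12,1,22,0,0,0],[0,-12,1,25,0,0,0],[0,-12,1,26,0,0,0],[0,-12,1,26,0,0,0]]

```text
clock: 7.95
position: [427.7, -26.4, 21.9]
ee_rot: [-0.64, 0.769, -0.0, 0.0]
contact_force: [-0.0, -0.3, -0.5]
gripper_width: 14.7
grasp_force: 59.3
```

```bash
python3 - <<'E'
from h import *
rep();uv()
E
```

```text
t 7.95 j [ 0.32   0.355 -0.719  0.    -0.497 -0.503] pos [427.7 -26.4  21.9] yaw -100.48 z [ 1.e-04  0.e+00 -1.e+00] F [-0.  -0.3 -0.5] w 14.7 g 59.3
u 425.3 v 52.0 z 21.9 Fu,Fv,Fz 0.0 -0.3 -0.5
```

Call:
servo_tool:
  rows:
    - [[0,0,-1,0.5,0,0,0],[0,0,-1,1,0,0,0],[0,0,-1,1,0,0,0]]

```text
clock: 8.32
position: [428.6, -26.7, 20.9]
ee_rot: [-0.639, 0.769, -0.0, 0.0]
contact_force: [-0.2, -0.6, -0.8]
gripper_width: 14.9
grasp_force: 59.3
```

Call:
servo_tool:
  rows:
    - [[0,0,0,0.5,0,0,0],[0,0,0,1,0,0,0],[0,0,0,1,0,0,0]]

```text
clock: 8.7
position: [428.6, -26.7, 19.9]
ee_rot: [-0.64, 0.769, -0.0, 0.0]
contact_force: [-0.2, -0.7, 1.0]
gripper_width: 15.0
grasp_force: 59.6
```

Call:
servo_tool:
  rows:
    - [[0,-4,0,0,0,0,0],[0,-8,0,0,0,0,0],[0,-12,0,0,0,0,0],[0,-15,0,0,0,0,0],[0,-18,0,0,0,0,0],[0,-21,0,0,0,0,0],[0,-21,0,0,0,0,0]]

```text
clock: 9.57
position: [432.6, -5.6, 19.9]
ee_rot: [-0.64, 0.769, -0.0, 0.0]
contact_force: [-1.3, 0.2, 2.2]
gripper_width: 14.9
grasp_force: 59.8
```

Call:
servo_tool:
  rows:
    - [[0,-1.5,0,0,0,0,0],[0,-3,0,0,0,0,0],[0,-3,0,0,0,0,0]]

```text
clock: 9.95
position: [433.0, -3.0, 19.8]
ee_rot: [-0.64, 0.769, -0.0, 0.0]
contact_force: [-0.2, -3.0, 3.4]
gripper_width: 15.0
grasp_force: 60.0
```

Call:
servo_tool:
  rows:
    - [[0,-1,0,0,0,0,0],[0,-2,0,0,0,0,0],[0,-2,0,0,0,0,0]]

```text
clock: 10.32
position: [433.3, -1.1, 19.9]
ee_rot: [-0.64, 0.769, -0.0, -0.0]
contact_force: [-0.8, -3.9, 3.6]
gripper_width: 15.0
grasp_force: 60.1
```

```bash
python3 - <<'E'
from h import *
uv()
E
```

```text
u 426.3 v 77.9 z 19.9 Fu,Fv,Fz -0.0 -4.0 3.6
```

Call:
servo_tool:
  rows:
    - [[0,-1,0,0,0,0,0],[0,-2,0,0,0,0,0],[0,-2,0,0,0,0,0]]

```text
clock: 10.7
position: [433.2, 0.2, 20.0]
ee_rot: [-0.639, 0.769, -0.0, -0.001]
contact_force: [0.4, -6.9, 7.2]
gripper_width: 15.4
grasp_force: 60.5
```

Call:
servo_tool:
  rows:
    - [[0,-1,0,0,0,0,0],[0,-1.5,0,0,0,0,0],[0,-1.5,0,0,0,0,0]]

```text
clock: 11.08
position: [433.0, 0.8, 20.0]
ee_rot: [-0.639, 0.769, -0.0, -0.002]
contact_force: [0.4, -11.4, 7.8]
gripper_width: 15.3
grasp_force: 60.7
```

Foot 1 jams with the tips about 15 mm past the toe (11 N). I'm backing out and going to foot 2.

Call:
servo_tool:
  rows:
    - [[0,5,0,0,0,0,0],[0,15,0,0,0,0,0],[0,25,0,-1,0,0,0],[0,33,0,-3,0,0,0],[0,33,-20,-4,0,0,0],[0,33,-40,-4,0,0,0],[0,33,-59,-4,0,0,0],[0,33,-59,-4,0,0,0]]

```text
clock: 12.08
position: [486.7, -41.3, 23.6]
ee_rot: [-0.639, 0.769, -0.0, 0.0]
contact_force: [-0.5, 0.4, -1.2]
gripper_width: 14.9
grasp_force: 59.3
```

```bash
python3 - <<'E'
from h import *
rep();uv();to(2,52,20)
E
```

```text
t 12.07 j [ 0.249  0.424 -0.573  0.    -0.574 -0.433] pos [486.7 -41.3  23.6] yaw -100.55 z [ 3.e-04  0.e+00 -1.e+00] F [-0.5  0.4 -1.2] w 14.9 g 59.3
u 486.1 v 48.1 z 23.6 Fu,Fv,Fz -0.6 0.3 -1.2
shift [-3.9  0.1  3.6] turn [-0.0003  0.0001 -0.0008]
```

Call:
servo_tool:
  rows:
    - [[0,-2,0,2.5,0,0,0],[0,-5,0,3.7,0,0,0],[0,-10,0,3.7,0,0,0],[0,-14,0,3.7,0,0,0],[0,-18,0,3.7,0,0,0],[0,-22,0,3.7,0,0,0],[0,-26,0,3.7,0,0,0],[0,-28,0,3.7,0,0,0],[0,-28,0,3.7,0,0,0]]

```text
clock: 13.2
position: [491.2, -13.1, 20.1]
ee_rot: [-0.64, 0.769, -0.0, 0.0]
contact_force: [-1.0, 0.3, -1.4]
gripper_width: 14.8
grasp_force: 59.4
```

Call:
servo_tool:
  rows:
    - [[0,-1,0,0,0,0,0],[0,-2,0,0,0,0,0],[0,-2,0,0,0,0,0]]

```text
clock: 13.58
position: [491.4, -11.3, 20.1]
ee_rot: [-0.64, 0.769, 0.0, -0.0]
contact_force: [-0.7, -0.1, -1.1]
gripper_width: 15.0
grasp_force: 59.4
```

Call:
servo_tool:
  rows:
    - [[0,-1,0,0,0,0,0],[0,-2,0,0,0,0,0],[0,-2,0,0,0,0,0]]

```text
clock: 13.95
position: [491.2, -10.2, 20.2]
ee_rot: [-0.639, 0.769, 0.0, -0.001]
contact_force: [-0.8, -5.4, 0.3]
gripper_width: 15.1
grasp_force: 59.7
```

Call:
servo_tool:
  rows:
    - [[0,-1,0,0,0,0,0],[0,-2,0,0,0,0,0],[0,-2,0,0,0,0,0]]

```text
clock: 14.32
position: [490.8, -9.5, 20.2]
ee_rot: [-0.639, 0.769, 0.0, -0.002]
contact_force: [-0.3, -10.8, 3.4]
gripper_width: 14.8
grasp_force: 59.9
```

```bash
python3 - <<'E'
from h import *
uv()
E
```

```text
u 484.3 v 80.1 z 20.2 Fu,Fv,Fz 1.7 -10.7 3.4
```

Foot 2 jams at the same depth (v=80, 11 N). I'm backing out and going to foot 3.

Call:
servo_tool:
  rows:
    - [[0,5,0,0,0,0,0],[0,15,0,0,0,0,0],[0,25,0,-1,0,0,0],[0,34,0,-3,0,0,0],[0,34,-25,-4,0,0,0],[0,34,-50,-4,0,0,0],[0,34,-73,-4,0,0,0],[0,34,-73,-4,0,0,0]]

```text
clock: 15.32
position: [559.2, -54.6, 24.1]
ee_rot: [-0.639, 0.769, -0.0, 0.001]
contact_force: [-0.4, 0.2, -1.3]
gripper_width: 15.0
grasp_force: 59.3
```

```bash
python3 - <<'E'
from h import *
rep();uv();to(3,52,20)
E
```

```text
t 15.32 j [ 0.191  0.512 -0.391  0.    -0.666 -0.375] pos [559.2 -54.6  24.1] yaw -100.53 z [ 1.5e-03  1.0e-04 -1.0e+00] F [-0.4  0.2 -1.3] w 15.0 g 59.3
u 559.8 v 48.2 z 24.1 Fu,Fv,Fz -0.5 0.1 -1.3
shift [-3.8  0.8  4.1] turn [-0.0014  0.0004 -0.0005]
```

Call:
servo_tool:
  rows:
    - [[0,-2,1,2.5,0,0,0],[0,-5,1,4,0,0,0],[0,-10,1,4,0,0,0],[0,-14,1,4,0,0,0],[0,-18,1,4,0,0,0],[0,-22,1,4,0,0,0],[0,-26,1,4,0,0,0],[0,-29,1,4,0,0,0],[0,-29,1,4,0,0,0]]

```text
clock: 16.45
position: [562.2, -25.1, 20.1]
ee_rot: [-0.64, 0.769, -0.0, 0.0]
contact_force: [0.9, 0.1, -0.7]
gripper_width: 14.9
grasp_force: 59.4
```

Call:
servo_tool:
  rows:
    - [[0,-1,0,0,0,0,0],[0,-2,0,0,0,0,0],[0,-2,0,0,0,0,0]]

```text
clock: 16.82
position: [562.4, -23.4, 20.1]
ee_rot: [-0.64, 0.769, -0.0, 0.0]
contact_force: [0.2, -0.2, -1.6]
gripper_width: 14.9
grasp_force: 59.4
```

Call:
servo_tool:
  rows:
    - [[0,-1,0,0,0,0,0],[0,-2,0,0,0,0,0],[0,-2,0,0,0,0,0]]

```text
clock: 17.2
position: [562.9, -21.4, 20.1]
ee_rot: [-0.64, 0.769, -0.0, 0.0]
contact_force: [-0.3, 0.1, -1.3]
gripper_width: 15.0
grasp_force: 59.4
```

```bash
python3 - <<'E'
from h import *
uv()
E
```

```text
u 557.3 v 81.6 z 20.1 Fu,Fv,Fz -0.3 0.1 -1.3
```

No resistance at v=81.6, past where the other two jammed. I'm carrying on in.

Call:
servo_tool:
  rows:
    - [[0,-1,-0.5,0,0,0,0],[0,-2,-1,0,0,0,0],[0,-3,-1,0,0,0,0],[0,-3,-1,0,0,0,0]]

```text
clock: 17.7
position: [564.5, -18.5, 20.1]
ee_rot: [-0.64, 0.769, -0.0, 0.0]
contact_force: [-0.3, 0.1, -0.9]
gripper_width: 15.0
grasp_force: 59.4
```

Call:
servo_tool:
  rows:
    - [[0,-2,0,0,0,0,0],[0,-4,0,0,0,0,0],[0,-6,0,0,0,0,0],[0,-6,0,0,0,0,0]]

```text
clock: 18.2
position: [565.5, -12.5, 20.1]
ee_rot: [-0.64, 0.769, -0.0, 0.0]
contact_force: [0.9, 0.7, -1.0]
gripper_width: 15.0
grasp_force: 59.4
```

```bash
python3 - <<'E'
from h import *
uv();rep()
E
```

```text
u 558.3 v 90.8 z 20.1 Fu,Fv,Fz 0.8 0.9 -1.0
t 18.2 j [ 0.264  0.523 -0.383 -0.    -0.664 -0.447] pos [565.5 -12.5  20.1] yaw -100.46 z [ 3.e-04  2.e-04 -1.e+00] F [ 0.9  0.7 -1. ] w 15.0 g 59.4
```

Call:
servo_tool:
  rows:
    - [[0,-2,0,0,0,0,0],[0,-4,0,0,0,0,0],[0,-6,0,0,0,0,0],[0,-6,0,0,0,0,0]]

```text
clock: 18.7
position: [566.6, -6.6, 20.1]
ee_rot: [-0.64, 0.769, -0.0, 0.0]
contact_force: [-0.5, 0.3, -1.0]
gripper_width: 14.8
grasp_force: 59.4
```

Call:
servo_tool:
  rows:
    - [[0,-2,0,0,0,0,0],[0,-4,0,0,0,0,0],[0,-6,0,0,0,0,0],[0,-6,0,0,0,0,0]]

```text
clock: 19.2
position: [567.7, -0.7, 20.1]
ee_rot: [-0.64, 0.769, -0.0, 0.0]
contact_force: [0.4, 0.9, -0.5]
gripper_width: 15.0
grasp_force: 59.4
```

Call:
servo_tool:
  rows:
    - [[0,-2,0,0,0,0,0],[0,-4,0,0,0,0,0],[0,-6,0,0,0,0,0],[0,-6,0,0,0,0,0]]

```text
clock: 19.7
position: [568.8, 5.2, 20.1]
ee_rot: [-0.64, 0.769, -0.0, 0.0]
contact_force: [1.0, 0.4, -0.7]
gripper_width: 14.7
grasp_force: 59.4
```

```bash
python3 - <<'E'
from h import *
uv();rep()
E
```

```text
u 558.3 v 108.8 z 20.1 Fu,Fv,Fz 1.0 0.6 -0.7
t 19.7 j [ 0.294  0.527 -0.375 -0.    -0.669 -0.476] pos [568.8   5.2  20.1] yaw -100.47 z [ 3.e-04  2.e-04 -1.e+00] F [ 1.   0.4 -0.7] w 14.7 g 59.4
```

Call:
servo_tool:
  rows:
    - [[0,-2,0,0,0,0,0],[0,-4,0,0,0,0,0],[0,-6,0,0,0,0,0],[0,-6,0,0,0,0,0]]

```text
clock: 20.2
position: [569.9, 11.1, 20.1]
ee_rot: [-0.64, 0.769, 0.0, 0.0]
contact_force: [-0.6, 0.3, -0.0]
gripper_width: 14.8
grasp_force: 59.4
```

Call:
servo_tool:
  rows:
    - [[0,-1,0,0,0,0,0],[0,-2,0,0,0,0,0],[0,-2,0,0,0,0,0]]

```text
clock: 20.58
position: [570.2, 12.8, 20.1]
ee_rot: [-0.64, 0.769, 0.0, 0.0]
contact_force: [-0.8, -0.5, 0.5]
gripper_width: 14.9
grasp_force: 59.4
```

Call:
servo_tool:
  rows:
    - [[0,-1,0,0,0,0,0],[0,-2,0,0,0,0,0],[0,-2,0,0,0,0,0]]

```text
clock: 20.95
position: [570.0, 13.4, 20.2]
ee_rot: [-0.639, 0.769, -0.0, -0.001]
contact_force: [0.2, -5.9, 1.0]
gripper_width: 14.7
grasp_force: 59.7
```

The slot end meets the bolt at v≈117, against 118 expected. I'll push once more lightly and then release.

Call:
servo_tool:
  rows:
    - [[0,-1,0,0.2,0,0,0],[0,-1,0,0.2,0,0,0],[0,-1,0,0.2,0,0,0]]

```text
clock: 21.32
position: [569.8, 13.5, 20.1]
ee_rot: [-0.639, 0.769, -0.0, -0.002]
contact_force: [-0.5, -9.1, 2.1]
gripper_width: 14.7
grasp_force: 59.9
```

```bash
python3 - <<'E'
from h import *
uv();rep()
E
```

```text
u 557.8 v 117.2 z 20.1 Fu,Fv,Fz 1.2 -9.0 2.1
t 21.32 j [ 0.309  0.53  -0.37   0.002 -0.673 -0.495] pos [569.8  13.5  20.1] yaw -100.55 z [-0.0023 -0.0022 -1.    ] F [-0.5 -9.1  2.1] w 14.7 g 59.9
```

Call:
servo_tool:
  rows:
    - [[0,1,0,0,0,0,0],[85,1,0,0,0,0,0],[85,1,0,0,0,0,0],[85,1,0,0,0,0,0],[85,1,0,0,0,0,0],[85,1,0,0,0,0,0],[85,1,0,-10,0,0,0],[85,1,0,-35,0,0,0],[85,1,0,-70,0,0,0],[85,1,0,-70,0,0,0]]

```text
clock: 22.58
position: [572.9, 15.2, 93.7]
ee_rot: [-0.64, 0.769, -0.002, 0.003]
contact_force: [0.3, -0.1, -0.1]
gripper_width: 85.2
grasp_force: 0.0
```

Call:
servo_tool:
  rows:
    - [[85,30,0,-40,0,0,0],[85,60,0,-80,0,0,0],[85,80,0,-120,0,0,0],[85,80,0,-120,0,0,0]]

```text
clock: 23.08
position: [557.3, -65.0, 213.6]
ee_rot: [-0.639, 0.769, -0.002, 0.003]
contact_force: [0.5, -0.3, 0.0]
gripper_width: 85.1
grasp_force: 0.0
```

```bash
python3 - <<'E'
from h import *
rep()
a=arm.get_image("top")[90:245,100:290];b=arm.get_image("scene")[90:245,250:440]
save("end.png",cv2.resize(np.vstack([a,b]),None,fx=1.9*1.0,fy=1.9,interpolation=cv2.INTER_CUBIC))
E
```

```text
t 23.07 j [ 1.730e-01  2.860e-01 -1.840e-01  1.000e-03 -1.093e+00 -3.580e-01] pos [557.3 -65.  213.6] yaw -100.58 z [ 7.4e-03  6.0e-04 -1.0e+00] F [ 0.5 -0.3  0. ] w 85.1 g 0.0
```

View pics/end.png

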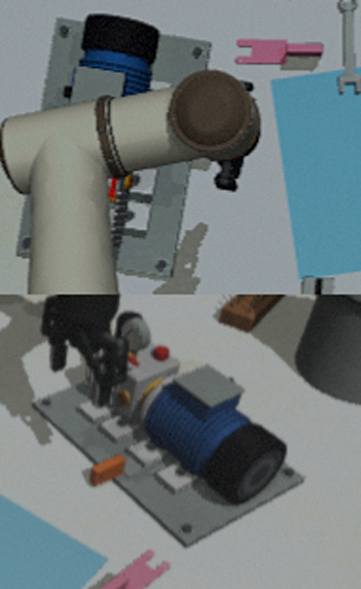

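```bash
python3 - <<'E'
from h import *
p=arm.camera_params("scene");a=arm.get_image("scene")
m=cv2.inRange(cv2.cvtColor(a,cv2.COLOR_RGB2HSV),(4,140,80),(14,255,255));m[:150]=0;m[210:]=0;m[:,:280]=0;m[:,330:]=0
n,l,s,c=cv2.connectedComponentsWithStats(m);i=1+np.argmax(s[1:,4])
q=onz(p,c[i],32,);print(s[i],q, q[:2]@ux,q[:2]@uy)
E
```

```text
[299 175  17  15 148] [572.05677551  17.80693517  32.        ] 559.2325757347235 121.75782348597318
```

```bash
python3 -c "
from bench import arm
print(arm.job_done())"
```

```text
the job is handed in; nothing more can be done
None
```

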